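# Snap the laundry scoop into its clip holder

### The job

Put the large aluminium scoop away in its clip holder: take it by its round handle, lay the handle along the two pairs of sprung jaws and press it down with the gripper, not by dropping it, until it snaps fully home in both pairs, then let go. Leave the small scoop and the clothes brush where they lie.

Things in the scene. Friction and masses are not known exactly. Their poses are not given: they have to be found in the camera images.
- scoop_grip (a point): Mid-handle of the large scoop, the bigger of two loose flat-bottomed aluminium scoops (0.13 kg, heavier towards the bowl: grip firmly). On the handle's axis, 38 mm above the board; x runs along the handle to the bowl, z up. Round handle 22 mm thick, 130 long. Bowl 100 long, 75 wide, 55 high; its back wall is 65 mm along +x from here.
- holder_seat (a point): Where mid-handle seats in the fixed holder: 55 mm above the board, x along the seated handle, z up. White plate 130x70x12 mm; two pairs of upright steel spring jaws at x = -40 and +40, 14 wide, room for fingers between. Mouths flare to 50 mm, 35 above here; lips 13 apart. Pushing in straight takes 15 N, most 22 to 13 mm above here, then drops; blocks stop the axis at this point. Either way round.
- small_scoop: The small scoop, a bystander of the same shape and metal: 125 mm long, 42 wide, 32 high, handle 12 mm thick. Origin under the middle of its length; x points from handle to bowl.
- brush: Wooden clothes brush lying bristles down, a bystander: 200 mm long, 50 wide, 36 high, with a flat handle. Origin under the middle of its length; x points from handle to head.
Mind the look-alikes: they are no part of the job. Leave any green or turquoise look-alike of the part that bears scoop_grip alone.

How it is judged:
By the outcome, as a careful person would: the job done as asked, in the order asked, and still so for the second after the job is handed in, with the robot touching nothing.
It also fails if it takes over 45 s, if anything falls off the work surface, if the arm or the gripper's body presses on something with over 40 N, if the wrist force passes 120 N, or if a joint passes its speed limit or range.

### The arm

A 7-joint arm with a two-finger parallel gripper is mounted at the origin on the work surface. World frame = base frame: x ahead of the robot, y to its left, z up, the work surface at z = 0. Lengths are in m, angles in rad, forces in N, time in s.
With the tool pointing down it reaches from about 0.4 to 0.85 m from the base axis. Payload 10.4 kg.
Tool frame: the origin (TCP) lies between the finger pads; the fingertips stand 8 mm ahead of it and the grasp point (between the pads) lies 11 mm behind it; z points along the fingers, x is the direction in which the jaws open and shut, and the axes are right-handed (so a half turn about z gives the same grasp; the last joint's range is limited). The gripper opens to 87 mm and grips with 3 to 60 N. Pads are 19 mm wide; open, the fingers measure 117 mm over their backs; the gripper's body (75 mm by 190 mm) begins 51 mm behind the grasp point.
Start: joints at [1.205, 0.332, -0.065, 1.46, 0.022, 1.35, -0.088], TCP at [0.21, -0.589, 0.231] pointing down, gripper open.
Joint ranges: [-2.6, 2.6], [-0.5, 2.12], [-1.47, 1.34], [0.16, 2.42], [-1.27, 4.41], [0.06, 2.06], [-2.6, 2.6]. Speed limits (rad/s): [2.22, 2.22, 2.79, 2.79, 3.14, 3.14, 3.14].

### API

Orientations are given as a unit quaternion [x, y, z, w].
In Python, from bench import r, viewer gives the robot as it stands.
- The arm moves only by the tool apply_moves, never from a script. Its argument "increments" is a list of rows, each an object with "grip": the closure in counts, from 0 (fully open) to 255 (shut); "xyz": the shift along the tool's x, y, z in mm, a list of three; "rotation": the turn, a rotation vector about the tool's x, y, z in degrees, a list of three. A call has 1 to 5 rows; each row is the pose to reach, as a shift and turn from the pose measured when the call began, along the tool's axes at that moment; what a row does not reach only later rows make up. A row lasts 1/8 s, in which the tool goes at most 62.5 mm and 10.7 degrees, less where a joint would pass 70% of its speed; a pose out of reach is approached as far as the arm can. A call with a gripper value outside its range is refused whole. The fingers move at their own pace and stop on an object; "squeeze" is the grip in N (left out, the last holds). Time passes only in rows, so rows that repeat a pose let the fingers close. It gives the time, the measured TCP pose, the force and the opening at its end, in the units of the state.
- r.read_state(): the state, without advancing time (a new reading comes with each control period).
- viewer.camera(name): name is "scene" or "top" or "wrist"; returns a dict with "img" (400x640x3 uint8, blue, green, red), "range_z" (400x640 float32, m along the optical axis (not along the pixel's ray), 0 where there is no reading), "vertical_fov" (degrees; the focal length in pixels is half the picture's height over the tangent of half this angle, whatever the lens; pixels are square), "cx", "cy" (the principal point, pixels), "rvec" (rotation vector, rad) and "tvec" (3), from world to camera coordinates, as OpenCV has them. Camera axes: x right, y down, z forward; pixel columns grow to the right and rows downward; lengths in m; the calibration is good to about 2 mm. The wrist camera is an equidistant fisheye: a pixel r from the principal point sees the ray r / f radians off the axis. A picture is of the moment at which its call begins.
- r.close_job(): hands the job in, once; it reports no verdict.
The state is a dict: "time": time; "joint_positions": joint angles; "joint_vel": joint speeds; "joint_torque": joint torques, N m; "ee_pos": TCP position; "eef_rot": TCP orientation; "ft_force": force on the tool from outside, world axes, zero at the start; "torque": the same for the moment, N m; "width": finger opening in m.
Only numpy, scipy, OpenCV 4.12 (cv2) and the standard library are available. Lean on these libraries where they do the work, as an engineer would, in place of code of your own. Each camera call takes 0.05 s, during which the arm holds its last target.

## Working session

There is one attempt and no reset: what is moved stays moved. The work goes in short steps, Python scripts to look and compute and a tool call to move; the robot and the scene stay as the last step left them, time stands still between calls to the robot, and variables do not carry over. Pictures are saved under pics/ and viewed, and the job is handed in when it is done.

Besides the shell and the picture viewer there is one more tool, called after "Call:" as name(argument=value, ...), one argument or row to a line, values as JSON. apply_moves: Moves the arm, as the interface text tells. Its arguments: {"type":"object","properties":{"increments":{"type":"array","items":{"type":"object","properties":{"grip":{"type":"number"},"xyz":{"type":"array","items":{"type":"number"}},"rotation":{"type":"array","items":{"type":"number"}}}}},"squeeze":{"type":"number"}},"required":["increments"]}

```bash
mkdir -p pics; ls
python3 - <<'E'
from bench import r, viewer
import cv2,numpy as np,pickle
s=r.read_state();print(s)
for n in("scene","top"):
    c=viewer.camera(n);cv2.imwrite(f"pics/{n}0.png",c["img"]);pickle.dump(c,open(f"{n}0.pkl","wb"))
    R=cv2.Rodrigues(np.array(c["rvec"],float))[0];print(n,c["vertical_fov"],c["cx"],c["cy"],-R.T@np.ravel(c["tvec"]),R[2])
E
```

```text
pics
{'time': 0.0, 'joint_positions': array([ 1.2054061 ,  0.33287811, -0.06467718,  1.46090271,  0.02162793,
        1.34990094, -0.08851553]), 'joint_vel': array([ 0.00030285, -0.00042931,  0.00010623,  0.0008449 ,  0.00055702,
        0.00070753, -0.00096575]), 'joint_torque': array([-9.29058333e-04, -6.23259258e+01,  2.39609292e-02, -3.89897919e+01,
       -6.15267176e-02,  3.96086345e-02,  1.30838575e-04]), 'ee_pos': array([ 0.20992616, -0.58830908,  0.22976842]), 'eef_rot': array([ 8.17344935e-01, -5.76148220e-01, -5.96098698e-04, -3.60309154e-04]), 'ft_force': array([-0.3057065 , -0.61684664, -0.35255655]), 'torque': array([ 0.05848102,  0.0144091 , -0.05966178]), 'width': 0.08718891243827655}
scene 56.15712498548429 323.8859005905448 194.46009111406465 [0.84221769 0.50089605 0.5662082 ] [-0.51328006 -0.62128841 -0.5920678 ]
top 47.22461054810839 322.8726499638901 202.83429781409845 [0.31419566 0.01528826 1.12277165] [ 0.12914531 -0.00876624 -0.99158693]
```

View pics/scene0.png

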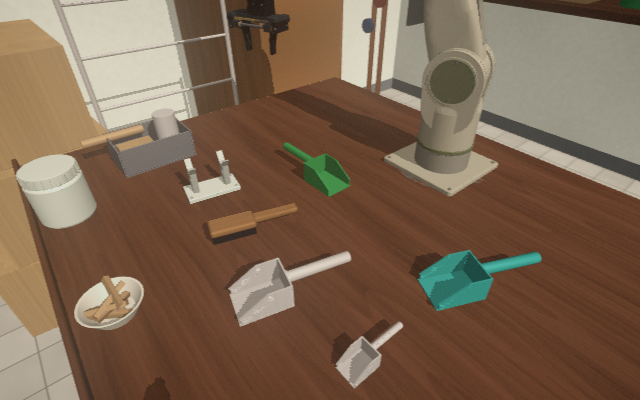

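View pics/top0.png

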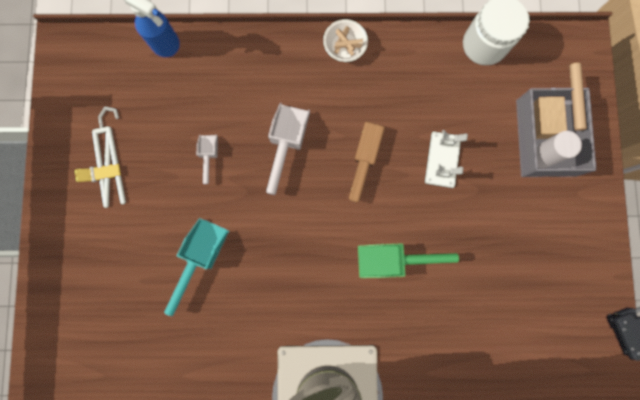

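Top view: the large scoop's handle runs from (272,190) to (285,142) with its bowl at (290,125). The white holder is at (443,160), the brush at (367,160) and the small scoop at (207,155). Next I measure the handle and the holder.

```bash
cat > h.py <<'E'
import cv2,numpy as np
def cam(c):
    R=cv2.Rodrigues(np.array(c["rvec"],float))[0];t=np.ravel(c["tvec"]);h=c["img"].shape[0]
    f=h/2/np.tan(np.radians(c["vertical_fov"])/2);return R,t,f
def rays(c,u,v):
    R,t,f=cam(c);d=np.stack([(np.asarray(u)-c["cx"])/f,(np.asarray(v)-c["cy"])/f,np.ones(np.shape(u))],-1)
    return -R.T@t,d@R
def plane(c,u,v,z):
    o,d=rays(c,u,v);return o+d*((z-o[2])/d[...,2])[...,None]
def cloud(c):
    v,u=np.mgrid[0:400,0:640];o,d=rays(c,u,v);return o+d*c["range_z"][...,None]
def proj(c,P):
    R,t,f=cam(c);q=np.atleast_2d(P)@R.T+t;return q[:,:2]/q[:,2:]*f+[c["cx"],c["cy"]]
E
python3 - <<'E'
import pickle;from h import *
c=pickle.load(open("top0.pkl","rb"));P=cloud(c)
im=c["img"]
print("board z",np.median(P[200:230,250:350,2]))
hsv=cv2.cvtColor(im,cv2.COLOR_BGR2HSV)
m=((hsv[...,1]<70)&(hsv[...,2]>110)).astype(np.uint8)
n,l,st,ce=cv2.connectedComponentsWithStats(m)
for i in range(1,n):
    if st[i,4]>60:
        p=P[l==i];print(i,st[i],ce[i].round(1),np.percentile(p,[5,50,95],axis=0).round(3).tolist())
cv2.imwrite("pics/crops.png",np.hstack([cv2.resize(im[90:210,240:340],None,fx=4,fy=4),cv2.resize(im[110:230,400:500],None,fx=4,fy=4)]))
s=pickle.load(open("scene0.pkl","rb"))
cv2.imwrite("pics/crop_s.png",np.hstack([cv2.resize(s["img"][235:335,220:360],None,fx=3,fy=3),cv2.resize(s["img"][130:230,160:280],None,fx=3,fy=3)]))
E
```

```text
board z -0.0007807916130149195
1 [    0     0   609   400 19803] [194.2  80.5] [[0.137, -0.677, -0.757], [0.948, 0.886, -0.746], [1.448, 1.343, 0.133]]
2 [ 323   19   45   44 1213] [344.8  39.6] [[0.826, -0.103, -0.001], [0.881, -0.053, 0.022], [0.92, -0.006, 0.038]]
10 [ 516   87   80   90 3633] [550.4 138.9] [[0.53, -0.627, 0.002], [0.585, -0.52, 0.063], [0.717, -0.489, 0.131]]
16 [ 266  103   44   92 1892] [284.8 138.3] [[0.496, 0.052, -0.002], [0.634, 0.103, 0.005], [0.699, 0.132, 0.052]]
17 [ 92 106  27  62 870] [104.7 140.2] [[0.563, 0.522, -0.003], [0.616, 0.549, 0.006], [0.702, 0.576, 0.011]]
23 [ 424  130   44   58 1791] [443.7 158.7] [[0.506, -0.333, -0.001], [0.567, -0.291, 0.012], [0.625, -0.257, 0.083]]
24 [196 135  22  50 626] [206.2 152.7] [[0.518, 0.271, -0.003], [0.594, 0.293, 0.005], [0.631, 0.312, 0.03]]
25 [623 164  17   9  73] [631.4 168.8] [[0.644, -1.194, -0.618], [0.65, -1.144, -0.542], [0.658, -1.138, -0.494]]
27 [115 176  11  29 188] [120.  189.6] [[0.464, 0.495, -0.003], [0.496, 0.505, 0.005], [0.527, 0.518, 0.011]]
29 [ 99 178  11  30 257] [104.5 191.1] [[0.458, 0.535, -0.003], [0.495, 0.541, 0.007], [0.523, 0.556, 0.011]]
30 [ 624  179   16  137 1361] [633.8 232.3] [[0.177, -1.309, -0.757], [0.444, -1.277, -0.749], [0.631, -1.254, -0.737]]
31 [164 218  40  99 165] [180.2 265. ] [[0.196, 0.309, -0.004], [0.321, 0.349, 0.001], [0.422, 0.384, 0.054]]
39 [ 272  339  110   61 4962] [326.  369.7] [[0.012, -0.11, -0.001], [0.077, 0.008, 0.011], [0.119, 0.109, 0.201]]
```

View pics/crops.png

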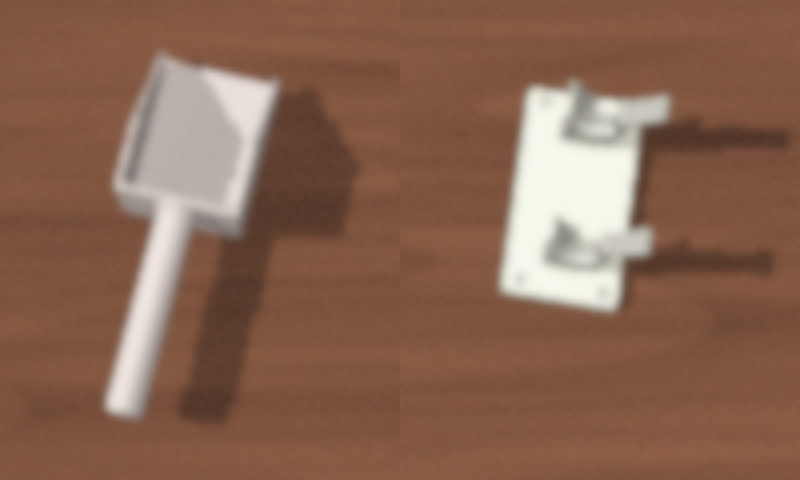

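View pics/crop_s.png

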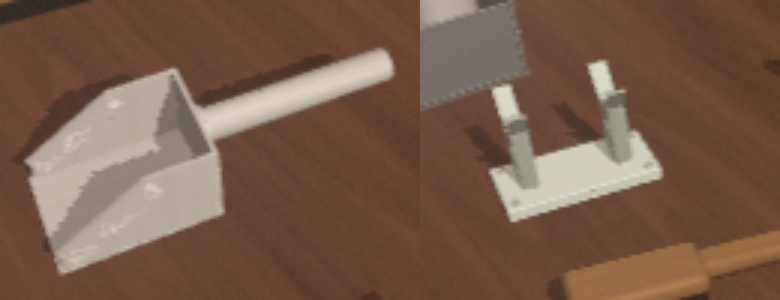

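```bash
cat > m.py <<'E'
import pickle;from h import *
c=pickle.load(open("top0.pkl","rb"));P=cloud(c);im=c["img"]
hsv=cv2.cvtColor(im,cv2.COLOR_BGR2HSV)
m=((hsv[...,1]<70)&(hsv[...,2]>110))
V,U=np.mgrid[0:400,0:640]
# handle: mask rows below bowl
h=m&(U>262)&(U<300)&(V>=148)&(V<198)
# per row edges midpoints -> axis at z=.038
mid=[];w=[]
for v in range(150,190):
    u=np.where(h[v])[0]
    if len(u): mid.append(((u[0]+u[-1])/2,v)); w.append(len(u))
mid=np.array(mid);print("w",w)
X=plane(c,mid[:,0],mid[:,1],.038)
d=X[-1]-X[0]; k=np.polyfit(X[:,0],X[:,1],1);th=np.arctan(k[0]);print("handle yaw deg",np.degrees(th),"y at x",k)
z=P[...,2];print("handle z 50/90",np.percentile(z[h],[10,50,90]).round(4))
ev=np.where(h.any(1))[0].max();u=mid[-1,0]
e=plane(c,np.array([u-.5,u]),np.array([ev+.5,ev+1.]),.038);print("end",e,"rows",ev)
dv=np.array([np.cos(th),np.sin(th)])
print("mid from end",e[1,:2]+.065*dv)
# bowl rim back wall
b=m&(U>262)&(U<312)&(V>=100)&(V<150)&(z>.046)
pb=P[b];s=(pb[:,:2]-e[1,:2])@dv;print("bowl s range from handle end",np.percentile(s,[1,5,50,95]).round(3),np.percentile(pb[:,2],[50,95]))
# brush, small
# holder
pl=(m&(U>415)&(U<475)&(V>125)&(V<192))
q=pl&(z>.007)&(z<.016)
cs,_=cv2.findContours(cv2.morphologyEx(q.astype(np.uint8),cv2.MORPH_CLOSE,np.ones((7,7))),0,1)
ct=max(cs,key=cv2.contourArea)[:,0].astype(float)
W=plane(c,ct[:,0],ct[:,1],.012)[:,:2]
print("plate",cv2.minAreaRect((W*1000).astype(np.float32)))
j=pl&(z>.03);n,l,st,ce=cv2.connectedComponentsWithStats(j.astype(np.uint8))
for i in range(1,n): p=P[l==i];print(st[i],p.mean(0).round(3),p.min(0).round(3),p.max(0).round(3))
E
python3 m.py
```

```text
w [11, 11, 11, 11, 11, 11, 11, 10, 11, 11, 11, 12, 11, 11, 11, 11, 11, 11, 11, 11, 11, 11, 11, 11, 11, 11, 12, 11, 11, 11, 11, 11, 11, 11, 11, 11, 11, 12, 11, 11]
handle yaw deg -14.411561079193346 y at x [-0.25697145  0.25567627]
handle z 50/90 [-0.0002  0.045   0.0492]
end [[0.47656827 0.13093914 0.038     ]
 [0.47534898 0.12973567 0.038     ]] rows 194
mid from end [0.53830362 0.11355812]
bowl s range from handle end [-0.128  0.112  0.135  0.184] [0.05170703 0.06046136]
plate ((566.996337890625, -292.16192626953125), (70.50035095214844, 130.46640014648438), 79.92733001708984)
[433 131   1   1   1] [0.314 0.015 1.123] [0.314 0.015 1.123] [0.314 0.015 1.123]
[441 130  26  15 205] [ 0.604 -0.301  0.069] [ 0.314 -0.329  0.031] [0.616 0.015 1.123]
[432 134   1   1   1] [0.314 0.015 1.123] [0.314 0.015 1.123] [0.314 0.015 1.123]
[439 141   1   1   1] [0.314 0.015 1.123] [0.314 0.015 1.123] [0.314 0.015 1.123]
[460 147   1   1   1] [0.314 0.015 1.123] [0.314 0.015 1.123] [0.314 0.015 1.123]
[446 155   1   1   1] [0.314 0.015 1.123] [0.314 0.015 1.123] [0.314 0.015 1.123]
[447 159   1   1   1] [0.314 0.015 1.123] [0.314 0.015 1.123] [0.314 0.015 1.123]
[436 163  27  14 199] [ 0.521 -0.281  0.091] [ 0.314 -0.316  0.03 ] [0.539 0.015 1.123]
[459 174   1   1   1] [0.314 0.015 1.123] [0.314 0.015 1.123] [0.314 0.015 1.123]
[454 185   1   1   1] [0.314 0.015 1.123] [0.314 0.015 1.123] [0.314 0.015 1.123]
```

```bash
cat >> h.py <<'E'
from scipy.spatial.transform import Rotation as Ro
def tgt(s,p,yaw,tilt=None):
    """tool-down, tool x at world yaw deg"""
    R0=Ro.from_quat(s["eef_rot"]); a=np.radians(yaw)
    x=np.array([np.cos(a),np.sin(a),0]);z=np.array([0,0,-1.]);y=np.cross(z,x)
    R1=Ro.from_matrix(np.stack([x,y,z],1))
    print("t",round(s["time"],2),"pos",s["ee_pos"].round(4),"toolx yaw",np.degrees(np.arctan2(*R0.as_matrix()[[1,0],0])).round(2),"F",s["ft_force"].round(1),"w",round(s["width"],4),"q",s["joint_positions"].round(2))
    print("xyz mm",(R0.inv().apply(np.array(p)-s["ee_pos"])*1000).round(1),"rot deg",np.degrees((R0.inv()*R1).as_rotvec()).round(2))
E
python3 - <<'E'
from bench import r;from h import *
tgt(r.read_state(),[.5383,.1136,.15],-104.4)
E
```

```text
t 0.1 pos [ 0.21   -0.5883  0.2299] toolx yaw -70.36 F [-0.3  0.2  0.5] w 0.0874 q [ 1.21  0.33 -0.06  1.46  0.02  1.35 -0.09]
xyz mm [-550.6 -545.2   80.5] rot deg [2.000e-02 7.000e-02 3.404e+01]
```

Call:
apply_moves(
  increments=[
    {"grip": 0, "xyz": [-50, -40, 0], "rotation": [0, 0, 8]},
    {"grip": 0, "xyz": [-90, -80, 10], "rotation": [0, 0, 17]},
    {"grip": 0, "xyz": [-130, -125, 20], "rotation": [0, 0, 26]},
    {"grip": 0, "xyz": [-170, -165, 20], "rotation": [0, 0, 34]},
    {"grip": 0, "xyz": [-210, -205, 20], "rotation": [0, 0, 34]},
  ],
)

```text
time: 0.72
ee_pos: [0.3328, -0.3197, 0.2098]
eef_rot: [-0.612, 0.791, 0.001, 0.0]
ft_force: [0.1, 0.0, 0.3]
width: 0.0869
```

Run:
```python
from bench import r;from h import *
tgt(r.read_state(),[.5383,.1136,.15],-104.4)
```

```text
t 0.72 pos [ 0.3328 -0.3197  0.2098] toolx yaw -104.47 F [0.1 0.  0.3] w 0.0869 q [ 0.89 -0.   -0.23  1.89 -0.    1.25 -1.16]
xyz mm [-470.8  -90.7   60.2] rot deg [ 0.06  0.06 -0.07]
```

Call:
apply_moves(
  increments=[
    {"grip": 0, "xyz": [-60, -50, 0], "rotation": [0, 0, 0]},
    {"grip": 0, "xyz": [-120, -80, 10], "rotation": [0, 0, 0]},
    {"grip": 0, "xyz": [-180, -90, 20], "rotation": [0, 0, 0]},
    {"grip": 0, "xyz": [-240, -90, 30], "rotation": [0, 0, 0]},
    {"grip": 0, "xyz": [-300, -90, 40], "rotation": [0, 0, 0]},
  ],
)

```text
time: 1.35
ee_pos: [0.4909, -0.0652, 0.1722]
eef_rot: [-0.612, 0.791, 0.001, 0.0]
ft_force: [1.4, -0.7, 0.2]
width: 0.087
```

Call:
apply_moves(
  increments=[
    {"grip": 0, "xyz": [-60, 0, 0], "rotation": [0, 0, 0]},
    {"grip": 0, "xyz": [-120, 0, 0], "rotation": [0, 0, 0]},
    {"grip": 0, "xyz": [-170, 0, 0], "rotation": [0, 0, 0]},
    {"grip": 0, "xyz": [-170, 0, 10], "rotation": [0, 0, 0]},
    {"grip": 0, "xyz": [-170, 0, 10], "rotation": [0, 0, 0]},
  ],
)

```text
time: 1.98
ee_pos: [0.5327, 0.0985, 0.1612]
eef_rot: [-0.612, 0.791, 0.001, -0.001]
ft_force: [-0.8, -0.3, 0.1]
width: 0.0872
```

Run:
```python
from bench import r,viewer;from h import *;import pickle
for n in("wrist","scene","top"):
    c=viewer.camera(n);cv2.imwrite(f"pics/{n}1.png",c["img"]);pickle.dump(c,open(f"{n}1.pkl","wb"))
tgt(r.read_state(),[.5383,.1136,.027],-104.4)
```

```text
t 2.12 pos [0.5335 0.0978 0.1625] toolx yaw -104.61 F [0.6 0.3 0. ] w 0.087 q [ 0.29  0.26 -0.63  1.74  0.17  1.19 -2.22]
xyz mm [-16.4  -0.8 135.5] rot deg [ 0.07  0.03 -0.21]
```

View pics/wrist1.png

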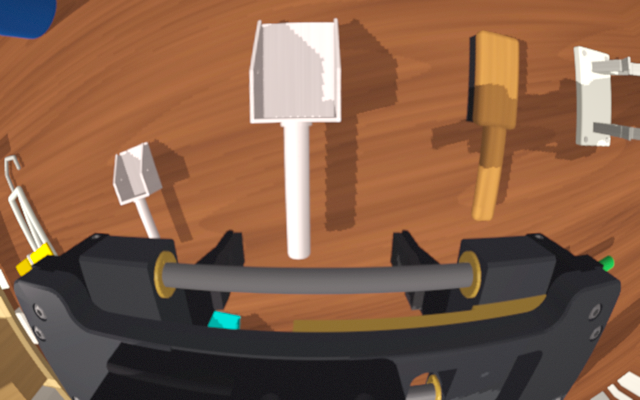

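View pics/scene1.png

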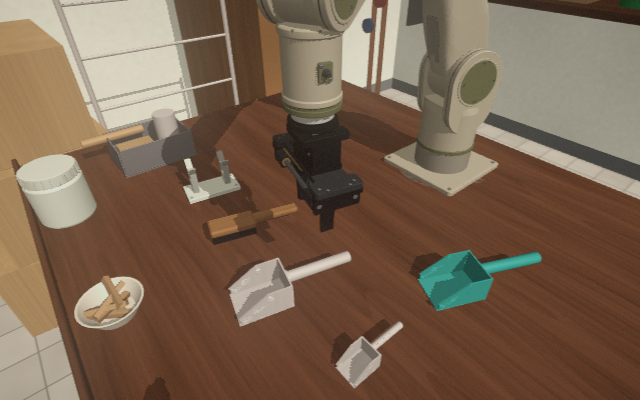

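The wrist view shows the handle from (297,125) to (299,255), upright between the fingers, with the back wall at row 122. I measure it from here as a second view.

```bash
cat >> h.py <<'E'
def fplane(c,u,v,z):
    R,t,f=cam(c);du=np.asarray(u,float)-c["cx"];dv=np.asarray(v,float)-c["cy"];rr=np.hypot(du,dv)
    th=rr/f;k=np.sin(th)/np.maximum(rr,1e-9);d=np.stack([du*k,dv*k,np.cos(th)],-1)@R;o=-R.T@t
    return o+d*((z-o[2])/d[...,2])[...,None]
E
python3 - <<'E'
import pickle;from h import *
c=pickle.load(open("wrist1.pkl","rb"));im=c["img"];R,t,f=cam(c);print("cam",(-R.T@t).round(4),c["cx"],c["cy"],f)
hsv=cv2.cvtColor(im,cv2.COLOR_BGR2HSV)
m=(hsv[...,1]<60)&(hsv[...,2]>130)
L=[];Rr=[]
for v in range(135,250,3):
    u=np.where(m[v,275:325])[0]+275;L.append((u[0]-.5,v));Rr.append((u[-1]+.5,v))
L=np.array(L);Rr=np.array(Rr)
a=fplane(c,L[:,0],L[:,1],.038);b=fplane(c,Rr[:,0],Rr[:,1],.038)
mid=(a+b)/2;print("width",np.linalg.norm(a-b,axis=1)[::6].round(4))
k=np.polyfit(mid[:,0],mid[:,1],1);print("yaw",np.degrees(np.arctan(k[0])),"y@.5383",np.polyval(k,.5383))
col=m[:,296:301].mean(1);print("end row",[v for v in range(245,270) if col[v]>.5][-1])
for v in (255,257,259): print("end",v,fplane(c,[298.5],[v],.038))
for v in (121,123): print("wall top at z .055",fplane(c,[270.,325.],[v,v],.055))
E
```

```text
cam [0.6066 0.0789 0.3157] 317.1090415167842 198.97626531211222 309.70691628693146
width [0.0224 0.0227 0.022  0.0223 0.0218 0.0222 0.0227]
yaw -14.228609664617014 y@.5383 0.11602617731808279
end row 258
end 255 [[0.47510636 0.13200556 0.038     ]]
end 257 [[0.47292818 0.13262273 0.038     ]]
end 259 [[0.4707356  0.13324451 0.038     ]]
wall top at z .055 [[0.60794414 0.11939485 0.055     ]
 [0.59595525 0.07483823 0.055     ]]
wall top at z .055 [[0.60630699 0.11984908 0.055     ]
 [0.59432064 0.07525409 0.055     ]]
```

Run:
```python
from bench import r;from h import *
tgt(r.read_state(),[.5375,.1155,.027],-104.3)
```

```text
t 2.12 pos [0.5335 0.0978 0.1625] toolx yaw -104.61 F [0.6 0.3 0. ] w 0.087 q [ 0.29  0.26 -0.63  1.74  0.17  1.19 -2.22]
xyz mm [-18.    0.4 135.5] rot deg [ 0.07  0.03 -0.31]
```

Call:
apply_moves(
  increments=[
    {"grip": 0, "xyz": [-18, 0, 20], "rotation": [0, 0, -0.3]},
    {"grip": 0, "xyz": [-18, 0, 60], "rotation": [0, 0, -0.3]},
    {"grip": 0, "xyz": [-18, 0, 100], "rotation": [0, 0, -0.3]},
    {"grip": 0, "xyz": [-18, 0, 130], "rotation": [0, 0, -0.3]},
    {"grip": 0, "xyz": [-18, 0, 135.5], "rotation": [0, 0, -0.3]},
  ],
)

```text
time: 2.75
ee_pos: [0.5369, 0.1139, 0.0256]
eef_rot: [-0.613, 0.79, 0.001, -0.002]
ft_force: [0.1, -0.2, 0.9]
width: 0.0872
```

Run:
```python
from bench import r,viewer;from h import *
c=viewer.camera("wrist");cv2.imwrite("pics/wrist2.png",c["img"])
c=viewer.camera("scene");cv2.imwrite("pics/scene2.png",c["img"][100:350,150:470])
tgt(r.read_state(),[.5375,.1155,.027],-104.3)
```

```text
t 2.85 pos [0.5382 0.1147 0.0274] toolx yaw -104.37 F [ 0.4  0.5 -0.6] w 0.087 q [ 0.21  0.45 -0.59  1.84  0.3   0.95 -2.34]
xyz mm [-0.6  0.8  0.4] rot deg [ 0.06  0.02 -0.07]
```

View pics/wrist2.png

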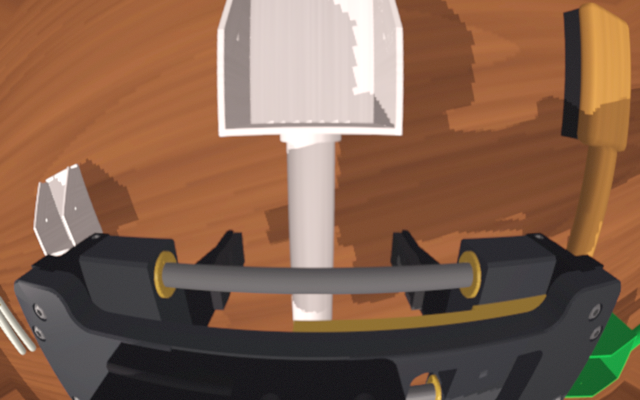

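View pics/scene2.png

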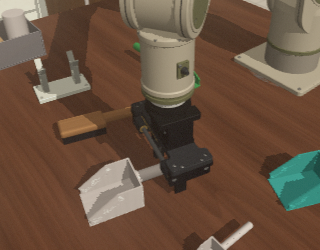

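The wrist view puts the handle at column 311, centred between the finger tips at 240 and 395, so I close.

Call:
apply_moves(
  increments=[
    {"grip": 255, "xyz": [0, 0, 0], "rotation": [0, 0, 0]},
    {"grip": 255, "xyz": [0, 0, 0], "rotation": [0, 0, 0]},
    {"grip": 255, "xyz": [0, 0, 0], "rotation": [0, 0, 0]},
    {"grip": 255, "xyz": [0, 0, 0], "rotation": [0, 0, 0]},
    {"grip": 255, "xyz": [0, 0, 0], "rotation": [0, 0, 0]},
  ],
  squeeze=55,
)

```text
time: 3.48
ee_pos: [0.5381, 0.1148, 0.0274]
eef_rot: [-0.613, 0.79, 0.001, -0.0]
ft_force: [0.5, -1.3, -0.2]
width: 0.045
```

Call:
apply_moves(
  increments=[
    {"grip": 255, "xyz": [0, 0, 0], "rotation": [0, 0, 0]},
    {"grip": 255, "xyz": [0, 0, 0], "rotation": [0, 0, 0]},
    {"grip": 255, "xyz": [0, 0, 0], "rotation": [0, 0, 0]},
  ],
)

```text
time: 3.85
ee_pos: [0.5381, 0.1148, 0.0274]
eef_rot: [-0.613, 0.79, 0.001, -0.0]
ft_force: [-0.5, 0.0, -0.2]
width: 0.0208
```

Call:
apply_moves(
  increments=[
    {"grip": 255, "xyz": [0, 0, -8], "rotation": [0, 0, 0]},
    {"grip": 255, "xyz": [0, 0, -30], "rotation": [0, 0, 0]},
    {"grip": 255, "xyz": [0, 0, -60], "rotation": [0, 0, 0]},
    {"grip": 255, "xyz": [0, 0, -90], "rotation": [0, 0, 0]},
    {"grip": 255, "xyz": [0, 0, -125], "rotation": [0, 0, 0]},
  ],
)

```text
time: 4.47
ee_pos: [0.5378, 0.1147, 0.1535]
eef_rot: [-0.613, 0.79, 0.001, -0.001]
ft_force: [0.6, 0.1, -2.2]
width: 0.0207
```

Run:
```python
from bench import r,viewer;from h import *
c=viewer.camera("wrist");cv2.imwrite("pics/wrist3.png",c["img"])
c=viewer.camera("scene");cv2.imwrite("pics/scene3.png",c["img"])
tgt(r.read_state(),[.567,-.2922,.15],-100.07)
```

```text
t 4.58 pos [0.5401 0.1155 0.1566] toolx yaw -104.35 F [ 0.3  0.  -2.1] w 0.0208 q [ 0.26  0.29 -0.64  1.73  0.19  1.18 -2.26]
xyz mm [ 388.3 -127.1    6.2] rot deg [-0.26  0.14 -4.28]
```

View pics/wrist3.png

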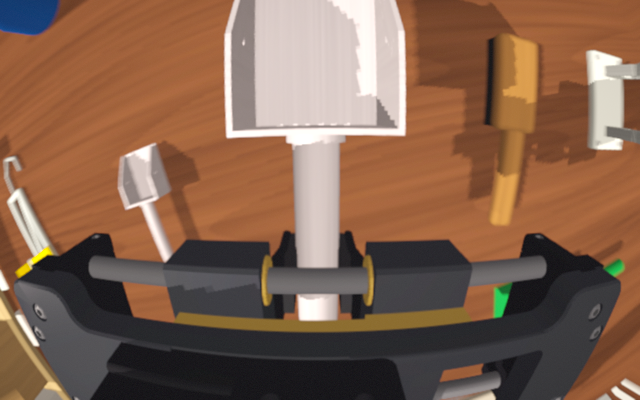

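View pics/scene3.png

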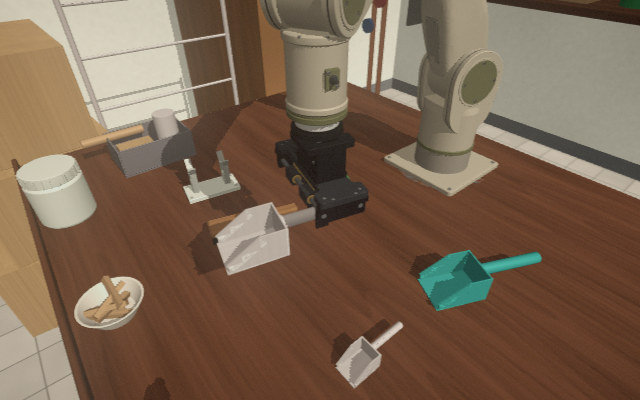

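Lifted with no visible slip: the wall is still at row 134 in the wrist view and the handle is at column 317. Next I carry it to above the holder.

Call:
apply_moves(
  increments=[
    {"grip": 255, "xyz": [40, -12, 0], "rotation": [0, 0, -1]},
    {"grip": 255, "xyz": [90, -30, 0], "rotation": [0, 0, -2]},
    {"grip": 255, "xyz": [140, -46, 0], "rotation": [0, 0, -3]},
    {"grip": 255, "xyz": [190, -62, 0], "rotation": [0, 0, -4]},
    {"grip": 255, "xyz": [240, -79, 0], "rotation": [0, 0, -4.2]},
  ],
)

```text
time: 5.2
ee_pos: [0.5566, -0.1382, 0.156]
eef_rot: [-0.642, 0.767, -0.001, 0.002]
ft_force: [0.6, 0.7, -2.2]
width: 0.0203
```

Run:
```python
from bench import r,viewer;from h import *
tgt(r.read_state(),[.567,-.2922,.15],-100.07)
```

```text
t 5.2 pos [ 0.5566 -0.1382  0.156 ] toolx yaw -100.13 F [ 0.6  0.7 -2.2] w 0.0203 q [ 0.59  0.31 -0.51  1.68  0.16  1.19 -1.7 ]
xyz mm [149.7 -37.2   5.8] rot deg [-0.23  0.13 -0.06]
```

Call:
apply_moves(
  increments=[
    {"grip": 255, "xyz": [50, -12, 0], "rotation": [-0.2, 0.1, 0]},
    {"grip": 255, "xyz": [100, -25, 0], "rotation": [-0.2, 0.1, 0]},
    {"grip": 255, "xyz": [135, -33, 3], "rotation": [-0.2, 0.1, 0]},
    {"grip": 255, "xyz": [149.5, -37, 5], "rotation": [-0.2, 0.1, 0]},
    {"grip": 255, "xyz": [149.5, -37, 5], "rotation": [-0.2, 0.1, 0]},
  ],
)

```text
time: 5.82
ee_pos: [0.5665, -0.2918, 0.1501]
eef_rot: [-0.642, 0.767, 0.001, 0.0]
ft_force: [0.5, -0.1, -1.8]
width: 0.0209
```

Run:
```python
from bench import r,viewer;from h import *;import pickle
for n in("wrist","scene","top"):
    c=viewer.camera(n);cv2.imwrite(f"pics/{n}4.png",c["img"]);pickle.dump(c,open(f"{n}4.pkl","wb"))
s=r.read_state();pickle.dump(s,open("s4.pkl","wb"))
tgt(s,[.567,-.2922,.15],-100.07)
```

```text
t 5.97 pos [ 0.5673 -0.2897  0.151 ] toolx yaw -99.98 F [-0.4  0.1 -1.6] w 0.0205 q [ 0.73  0.44 -0.43  1.51  0.19  1.23 -1.47]
xyz mm [ 2.6 -0.1  1. ] rot deg [-0.03  0.08  0.09]
```

View pics/wrist4.png

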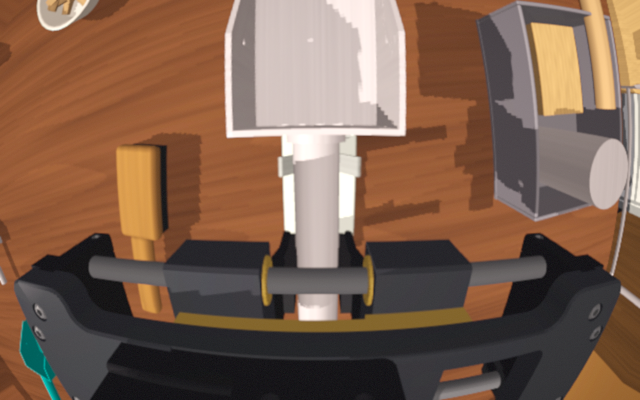

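View pics/scene4.png

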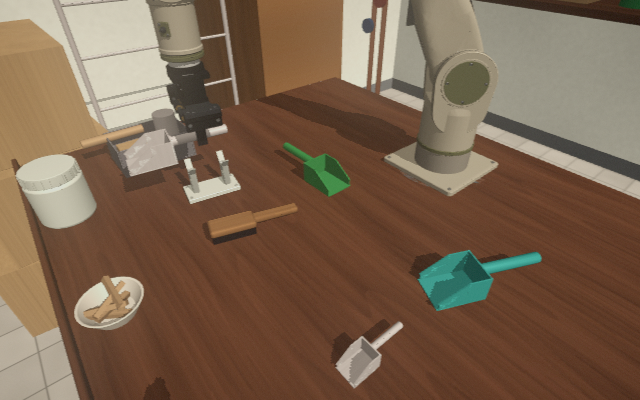

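View pics/top4.png

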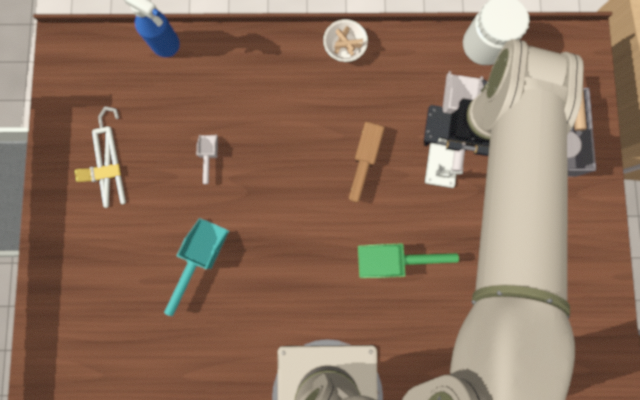

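In the wrist view the handle is at column 317 and the far jaw pair's tips are at (280,165) and (360,165), about centred on it. I measure the offset.

Run:
```python
import pickle;from h import *
c=pickle.load(open("wrist4.pkl","rb"));s=pickle.load(open("s4.pkl","rb"));im=c["img"]
cv2.imwrite("pics/wc4.png",cv2.resize(im[110:260,240:400],None,fx=4,fy=4,interpolation=cv2.INTER_NEAREST))
R0=Ro.from_quat(s["eef_rot"]);e=s["ee_pos"]
hsv=cv2.cvtColor(im,cv2.COLOR_BGR2HSV)
print("row170",[tuple(im[165,u]) for u in range(270,372,3)])
D=c["range_z"];print(D[165,276:366:4].round(3));print(D[134:230:8,317].round(3))
```

```text
row170 [(np.uint8(57), np.uint8(93), np.uint8(154)), (np.uint8(57), np.uint8(93), np.uint8(154)), (np.uint8(63), np.uint8(97), np.uint8(156)), (np.uint8(201), np.uint8(214), np.uint8(225)), (np.uint8(172), np.uint8(183), np.uint8(188)), (np.uint8(142), np.uint8(151), np.uint8(157)), (np.uint8(142), np.uint8(151), np.uint8(156)), (np.uint8(140), np.uint8(150), np.uint8(155)), (np.uint8(138), np.uint8(142), np.uint8(156)), (np.uint8(153), np.uint8(157), np.uint8(173)), (np.uint8(165), np.uint8(170), np.uint8(184)), (np.uint8(175), np.uint8(180), np.uint8(194)), (np.uint8(178), np.uint8(183), np.uint8(198)), (np.uint8(183), np.uint8(188), np.uint8(204)), (np.uint8(186), np.uint8(192), np.uint8(207)), (np.uint8(188), np.uint8(193), np.uint8(208)), (np.uint8(188), np.uint8(193), np.uint8(208)), (np.uint8(185), np.uint8(191), np.uint8(206)), (np.uint8(185), np.uint8(191), np.uint8(205)), (np.uint8(183), np.uint8(188), np.uint8(203)), (np.uint8(178), np.uint8(184), np.uint8(198)), (np.uint8(171), np.uint8(176), np.uint8(191)), (np.uint8(165), np.uint8(169), np.uint8(185)), (np.uint8(185), np.uint8(194), np.uint8(202)), (np.uint8(210), np.uint8(221), np.uint8(227)), (np.uint8(210), np.uint8(221), np.uint8(227)), (np.uint8(211), np.uint8(221), np.uint8(227)), (np.uint8(211), np.uint8(222), np.uint8(228)), (np.uint8(212), np.uint8(222), np.uint8(229)), (np.uint8(197), np.uint8(207), np.uint8(214)), (np.uint8(122), np.uint8(135), np.uint8(152)), (np.uint8(42), np.uint8(67), np.uint8(113)), (np.uint8(54), np.uint8(90), np.uint8(150)), (np.uint8(57), np.uint8(95), np.uint8(155))]
[0.306 0.217 0.216 0.221 0.225 0.141 0.138 0.136 0.136 0.135 0.134 0.136
 0.136 0.136 0.137 0.14  0.232 0.227 0.224 0.221 0.216 0.215 0.306]
[0.128 0.129 0.133 0.135 0.135 0.137 0.137 0.138 0.14  0.141 0.14  0.141]
```

View pics/wc4.png

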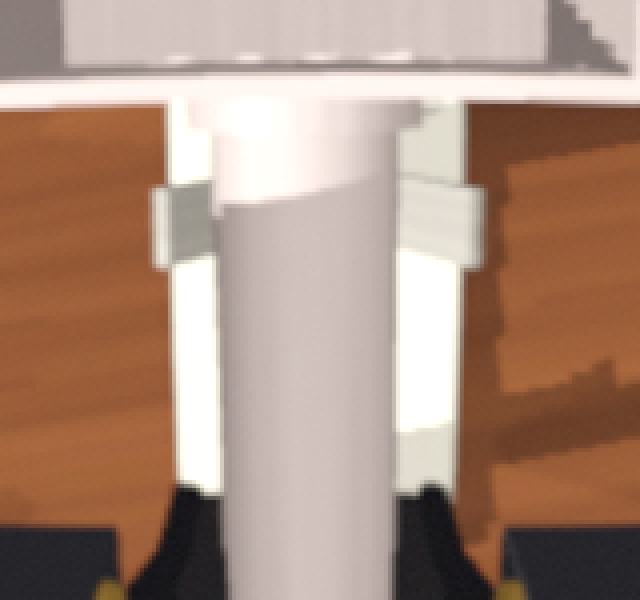

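Run:
```python
import pickle;from h import *
c=pickle.load(open("wrist4.pkl","rb"));s=pickle.load(open("s4.pkl","rb"))
R0=Ro.from_quat(s["eef_rot"]);e=s["ee_pos"]
T=lambda p:(R0.inv().apply(p-e)*1000).round(1)
# jaw tips (flare edges)
for z in (.09,):
  a=fplane(c,[278.25,361.25,278.5,361.],[157.5,157.5,176.5,176.5],z);print("jaw tips tool mm\n",T(a),"world mid",(a.mean(0)).round(4),np.linalg.norm(a[0]-a[1]),np.linalg.norm(a[0]-a[2]))
# plate edges z=.012
pl=fplane(c,[240+170/4,240+466/4,240+178/4,240+455/4],[110+140/4,110+140/4,110+480/4,110+480/4],.012);print("plate edges\n",T(pl))
z=e[2]+.011
h=fplane(c,[240+213/4,240+397/4,240+222/4,240+394/4],[150,150,225,225],z);print("handle edges\n",T(h))
w=fplane(c,[240+100/4,240+500/4],[110+100/4]*2,z+.017);print("wall top rear",T(w))
w=fplane(c,[240+240/4.,240+400/4.],[110+128/4]*2,z);print("collar end",T(w))
```

```text
jaw tips tool mm
 [[-24.4 -43.   61. ]
 [ 34.  -42.9  60.9]
 [-24.6 -29.3  61. ]
 [ 34.2 -29.2  60.9]] world mid [ 0.6022 -0.3006  0.09  ] 0.058411782639785276 0.013703876193168006
plate edges
 [[-30.  -43.2 139. ]
 [ 40.4 -43.1 138.9]
 [-30.6  43.3 139. ]
 [ 40.2  43.5 138.9]]
handle edges
 [[ -8.1 -57.4 -11. ]
 [ 13.2 -57.3 -11. ]
 [ -7.8 -20.3 -11. ]
 [ 13.5 -20.3 -11. ]]
wall top rear [[-18.3 -66.  -27.9]
 [ 22.5 -65.8 -28. ]]
collar end [[ -4.9 -61.1 -11. ]
 [ 13.6 -61.1 -11. ]]
```

The lateral offset agrees between the top and wrist views, at about +2.4 mm. Along the handle I check with the scene camera, using the handle end against the plate.

Run:
```python
import pickle;from h import *
c=pickle.load(open("scene4.pkl","rb"));s=pickle.load(open("s4.pkl","rb"));im=c["img"]
cv2.imwrite("pics/sc4.png",cv2.resize(im[105:210,105:255],None,fx=5,fy=5,interpolation=cv2.INTER_CUBIC))
t=pickle.load(open("top4.pkl","rb"));cv2.imwrite("pics/tc4.png",cv2.resize(t["img"][60:200,410:500],None,fx=5,fy=4.2,interpolation=cv2.INTER_CUBIC))
P=cloud(c);R0=Ro.from_quat(s["eef_rot"]);e=s["ee_pos"]
q=P[105:210,105:255].reshape(-1,3)
pt=R0.inv().apply(q-e)*1000
col=im[105:210,105:255].reshape(-1,3).astype(int)
hd=(abs(pt[:,0])<15)&(abs(pt[:,2]+11)<16)&(pt[:,1]>15)&(pt[:,1]<90)
print("handle y max",np.percentile(pt[hd,1],[50,90,98,100]),hd.sum(),"z",np.percentile(pt[hd,2],[5,50]),"x",np.percentile(pt[hd,0],[5,50,95]))
# pitch: top-side z min per y bin
for a in range(15,70,10):
    k=hd&(pt[:,1]>a)&(pt[:,1]<a+10)
    if k.sum()>3: print(a,k.sum(),pt[k,2].min().round(1),pt[k].mean(0).round(1))
pl=(q[:,2]>.005)&(q[:,2]<.02);w=q[pl];print("plate pts",pl.sum())
Q=P.reshape(-1,3)
top=(abs(Q[:,2]-.012)<.003)&(abs(Q[:,0]-.567)<.09)&(abs(Q[:,1]+.292)<.07)
print("plate rect scene depth",cv2.minAreaRect((Q[top,:2]*1000).astype(np.float32)),top.sum())
```

```text
handle y max [39.09849432 59.45722419 62.75289478 63.08117287] 176 z [-21.6276625 -15.0108651] x [-10.64389692  -7.26745174  -1.12482418]
15 35 -21.7 [ -7.3  19.8 -14.2]
25 36 -22.7 [ -7.   29.6 -14.2]
35 37 -21.9 [ -6.5  39.7 -13.9]
45 35 -21.7 [ -6.5  49.9 -14.1]
55 33 -22.1 [ -6.2  59.4 -14.9]
plate pts 943
plate rect scene depth ((563.4949340820312, -291.7961730957031), (73.46444702148438, 129.95872497558594), 80.2442398071289) 693
```

View pics/sc4.png

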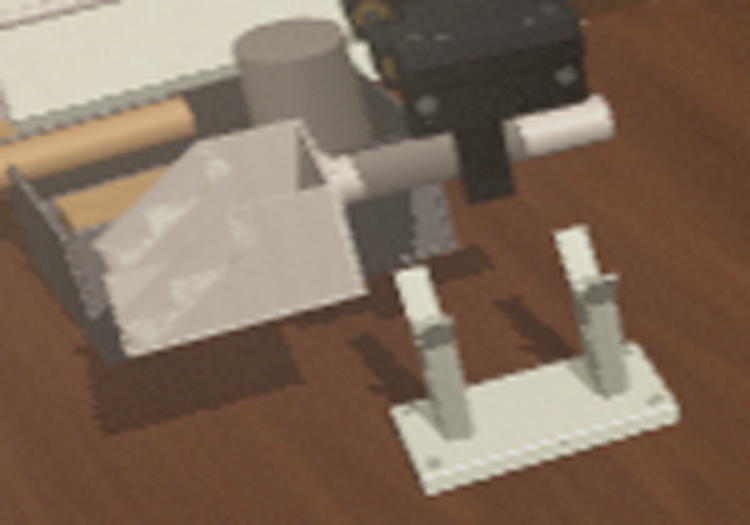

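View pics/tc4.png

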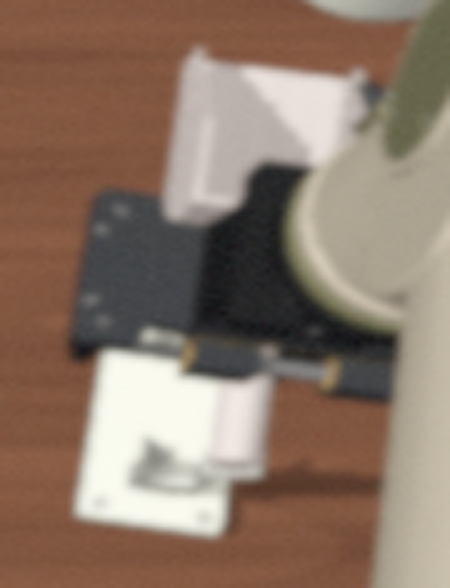

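Run:
```python
import pickle;from h import *
c=pickle.load(open("top4.pkl","rb"));s=pickle.load(open("s4.pkl","rb"));R0=Ro.from_quat(s["eef_rot"]);e=s["ee_pos"]
T=lambda p:(R0.inv().apply(p-e)*1000).round(1)
print("end L,R", T(plane(c,np.array([410+211/5,410+262/5]),np.array([60+462/4.2,60+470/4.2]),e[2]+.011)))
k=T(plane(c,np.array([410+75/5,410+222/5]),np.array([60+518/4.2,60+535/4.2]),.012));print("plate near corners",k,k.mean(0))
```

```text
end L,R [[ -8.2  61.5 -11. ]
 [ 13.9  62.  -11.1]]
plate near corners [[-31.2  68.5 139. ]
 [ 41.7  66.5 138.9]] [  5.25  67.5  138.95]
```

All three views agree on the shift needed: about +2.4 mm in tool x and +5.3 mm in tool y. I correct that while lowering to just above the lips.

Call:
apply_moves(
  increments=[
    {"grip": 255, "xyz": [2.4, 5.3, 0], "rotation": [0, 0.1, 0.4]},
    {"grip": 255, "xyz": [2.4, 5.3, 20], "rotation": [0, 0.1, 0.4]},
    {"grip": 255, "xyz": [2.4, 5.3, 45], "rotation": [0, 0.1, 0.4]},
    {"grip": 255, "xyz": [2.4, 5.3, 70], "rotation": [0, 0.1, 0.4]},
    {"grip": 255, "xyz": [2.4, 5.3, 76], "rotation": [0, 0.1, 0.4]},
  ],
)

```text
time: 6.6
ee_pos: [0.5602, -0.2901, 0.0721]
eef_rot: [-0.64, 0.768, 0.002, -0.001]
ft_force: [-0.2, 0.7, -2.0]
width: 0.0205
```

Run:
```python
from bench import r,viewer;from h import *;import pickle
for n in("wrist","scene"):
    c=viewer.camera(n);pickle.dump(c,open(f"{n}5.pkl","wb"))
    cv2.imwrite(f"pics/{n}5.png",cv2.resize(c["img"][110:260,240:400] if n=="wrist" else c["img"][105:215,105:255],None,fx=4,fy=4,interpolation=cv2.INTER_CUBIC))
s=r.read_state()
tgt(s,[.567,-.2922,.044],-99.6)
```

```text
t 6.7 pos [ 0.5613 -0.2906  0.074 ] toolx yaw -100.36 F [ 1.  -0.  -1.3] w 0.0205 q [ 0.72  0.51 -0.41  1.59  0.22  1.09 -1.5 ]
xyz mm [ 0.5 -5.9 30. ] rot deg [ 0.05  0.01 -0.76]
```

View pics/wrist5.png

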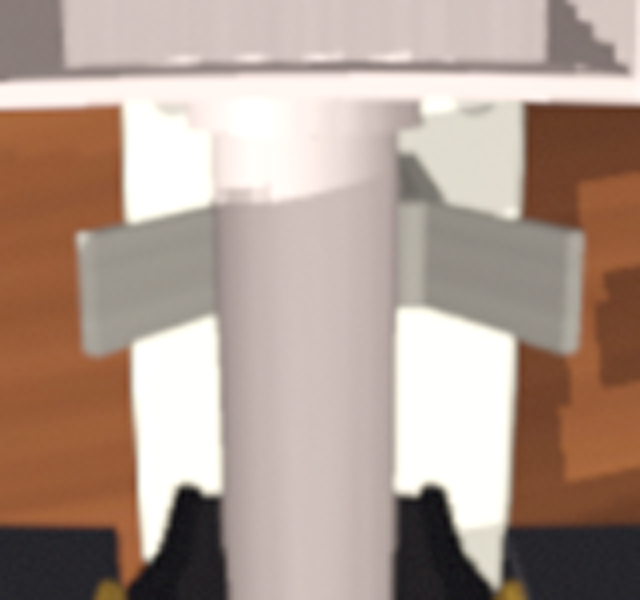

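View pics/scene5.png

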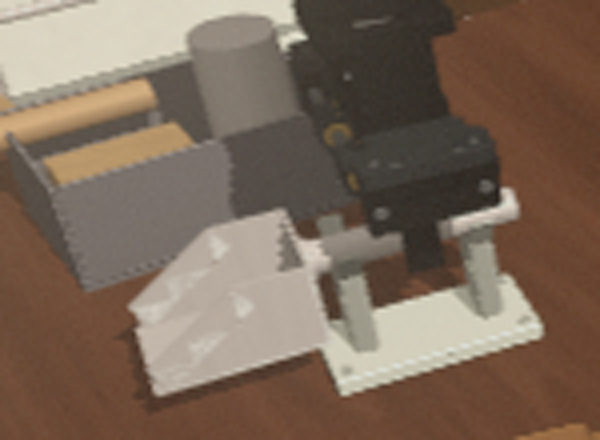

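Run:
```python
import pickle;from h import *;from bench import r
c=pickle.load(open("wrist5.pkl","rb"));s=r.read_state();R0=Ro.from_quat(s["eef_rot"]);e=s["ee_pos"]
T=lambda p:(R0.inv().apply(p-e)*1000).round(1)
U=lambda x:240+(np.array(x)+.0)/4-.375;V=lambda y:110+np.array(y)/4-.375
a=fplane(c,U([79,582,92,575]),V([233,233,353,353]),.09);print("tips",T(a))
z=e[2]+.011
h=fplane(c,U([213,397,222,394]),V([160,160,460,460]),z);print("handle",T(h))
pl=fplane(c,U([126,523,140,510]),V([200,200,530,530]),.012);print("plate",T(pl))
w=fplane(c,U([100,500]),V([102,102]),z+.017);print("wall",T(w))
R,t,f=cam(c);print("cam axes in tool",(R@R0.as_matrix()).round(3),T(-R.T@t))
```

```text
tips [[-26.  -49.6 -16. ]
 [ 31.2 -49.7 -16. ]
 [-25.1 -35.4 -16. ]
 [ 31.2 -35.4 -16. ]]
handle [[-10.9 -57.1 -11. ]
 [ 10.2 -57.1 -11.1]
 [-10.6 -20.3 -11. ]
 [ 10.6 -20.3 -11. ]]
plate [[-32.3 -40.8  62. ]
 [ 37.8 -40.9  62. ]
 [-32.3  22.6  62.1]
 [ 38.5  22.5  62.1]]
wall [[-21.  -65.3 -28.1]
 [ 19.4 -65.3 -28.1]]
cam axes in tool [[ 1.    -0.001  0.001]
 [ 0.001  0.959 -0.283]
 [-0.001  0.283  0.959]] [   0.3  -75.2 -152.7]
```

Comparing at the same depth, the handle still sits about 3 mm to one side: the tips' midpoint is at crop column 331 and the handle's at 307. It is also about 2 mm too far back. I correct both and look again.

Call:
apply_moves(
  increments=[
    {"grip": 255, "xyz": [3, -1.5, 0], "rotation": [0, 0, 0]},
    {"grip": 255, "xyz": [3, -1.5, 0], "rotation": [0, 0, 0]},
    {"grip": 255, "xyz": [3, -1.5, 0], "rotation": [0, 0, 0]},
  ],
)

```text
time: 7.08
ee_pos: [0.5625, -0.294, 0.0746]
eef_rot: [-0.64, 0.768, -0.0, -0.0]
ft_force: [-0.5, 0.1, -0.8]
width: 0.0207
```

Run:
```python
from bench import r,viewer;from h import *;import pickle
c=viewer.camera("wrist");pickle.dump(c,open("wrist6.pkl","wb"))
cv2.imwrite("pics/wrist6.png",cv2.resize(c["img"][110:260,240:400],None,fx=4,fy=4,interpolation=cv2.INTER_CUBIC))
for i in range(3):
  tgt(r.read_state(),[.567,-.2922,.044],-99.6); viewer.camera("wrist")
```

```text
t 7.12 pos [ 0.5624 -0.2939  0.0744] toolx yaw -100.37 F [ 0.1 -0.4 -1.4] w 0.0206 q [ 0.72  0.51 -0.41  1.59  0.22  1.09 -1.5 ]
xyz mm [-2.5 -4.2 30.4] rot deg [ 0.01  0.   -0.77]
t 7.17 pos [ 0.5624 -0.2939  0.0743] toolx yaw -100.37 F [-0.2 -0.  -0.8] w 0.0206 q [ 0.72  0.51 -0.41  1.59  0.22  1.09 -1.5 ]
xyz mm [-2.5 -4.3 30.3] rot deg [ 0.02  0.   -0.77]
t 7.22 pos [ 0.5623 -0.2938  0.0743] toolx yaw -100.36 F [-0.2  0.6 -1. ] w 0.0205 q [ 0.72  0.51 -0.41  1.59  0.22  1.09 -1.5 ]
xyz mm [-2.4 -4.3 30.3] rot deg [ 0.03  0.01 -0.76]
```

View pics/wrist6.png

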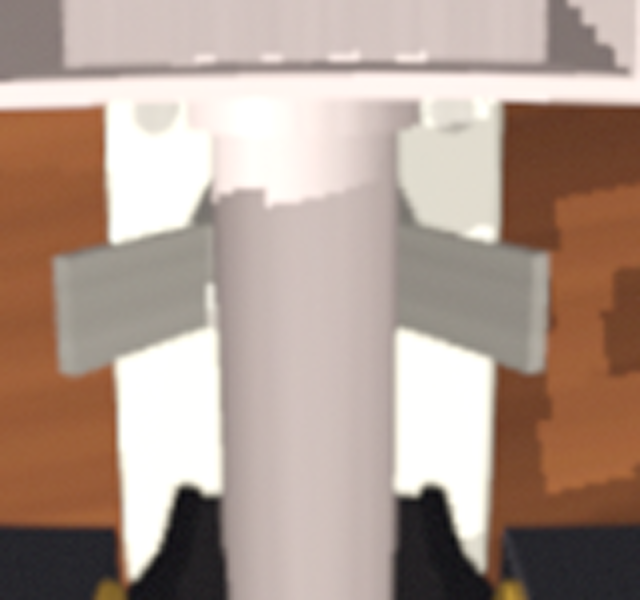

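Now centred to about 0.5 mm: tips' midpoint at crop column 302, handle at 307. The jaws are symmetric on both sides, so I press straight down in small steps and watch the force.

Call:
apply_moves(
  increments=[
    {"grip": 255, "xyz": [-0.5, 0, 3], "rotation": [0, 0, 0]},
    {"grip": 255, "xyz": [-0.5, 0, 6], "rotation": [0, 0, 0]},
    {"grip": 255, "xyz": [-0.5, 0, 9], "rotation": [0, 0, 0]},
    {"grip": 255, "xyz": [-0.5, 0, 12], "rotation": [0, 0, 0]},
  ],
  squeeze=60,
)

```text
time: 7.78
ee_pos: [0.5639, -0.2937, 0.0641]
eef_rot: [-0.64, 0.768, -0.001, 0.001]
ft_force: [-0.8, 0.5, 14.1]
width: 0.0205
```

Run:
```python
from bench import r,viewer;from h import *;import pickle
tgt(r.read_state(),[.5624,-.2934,.044],-100.36)
c=viewer.camera("wrist");cv2.imwrite("pics/wrist7.png",cv2.resize(c["img"][110:260,240:400],None,fx=4,fy=4,interpolation=cv2.INTER_CUBIC))
```

```text
t 7.78 pos [ 0.5639 -0.2937  0.0641] toolx yaw -100.36 F [-0.8  0.5 14.1] w 0.0205 q [ 0.72  0.52 -0.41  1.59  0.23  1.07 -1.5 ]
xyz mm [-0.1  1.6 20.1] rot deg [-0.16 -0.04 -0.  ]
```

View pics/wrist7.png

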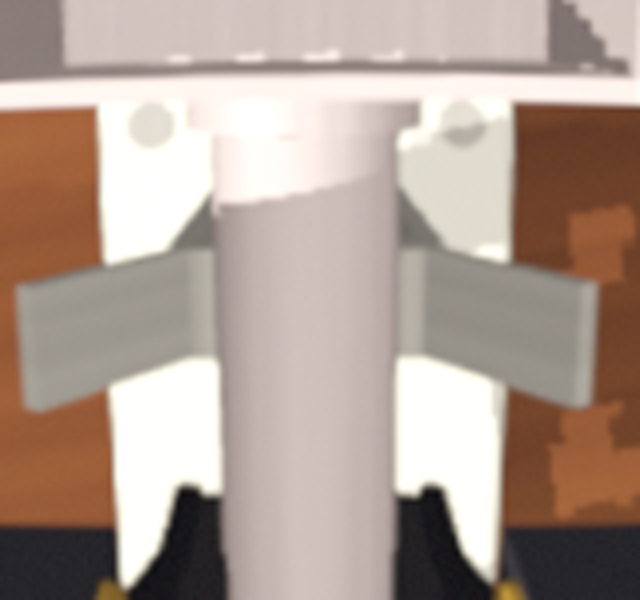

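The far jaws are spreading evenly and the force is 16 N, as expected. I keep pressing.

Call:
apply_moves(
  increments=[
    {"grip": 255, "xyz": [0, 0, 4], "rotation": [0, 0, 0]},
    {"grip": 255, "xyz": [0, 0, 8], "rotation": [0, 0, 0]},
    {"grip": 255, "xyz": [0, 0, 11], "rotation": [0, 0, 0]},
    {"grip": 255, "xyz": [0, 0, 14], "rotation": [0, 0, 0]},
  ],
)

```text
time: 8.32
ee_pos: [0.564, -0.2936, 0.0495]
eef_rot: [-0.64, 0.768, -0.001, 0.001]
ft_force: [0.4, 0.5, -3.9]
width: 0.0204
```

Run:
```python
from bench import r,viewer;from h import *;import pickle
tgt(r.read_state(),[.5624,-.2934,.044],-100.36)
c=viewer.camera("wrist");cv2.imwrite("pics/wrist8.png",cv2.resize(c["img"][110:260,240:400],None,fx=4,fy=4,interpolation=cv2.INTER_CUBIC))
c=viewer.camera("scene");cv2.imwrite("pics/scene8.png",cv2.resize(c["img"][105:215,105:255],None,fx=4,fy=4,interpolation=cv2.INTER_CUBIC))
```

```text
t 8.32 pos [ 0.564  -0.2936  0.0495] toolx yaw -100.35 F [ 0.4  0.5 -3.9] w 0.0204 q [ 0.72  0.54 -0.4   1.6   0.24  1.04 -1.51]
xyz mm [0.1 1.6 5.5] rot deg [-0.17 -0.03  0.01]
```

View pics/wrist8.png

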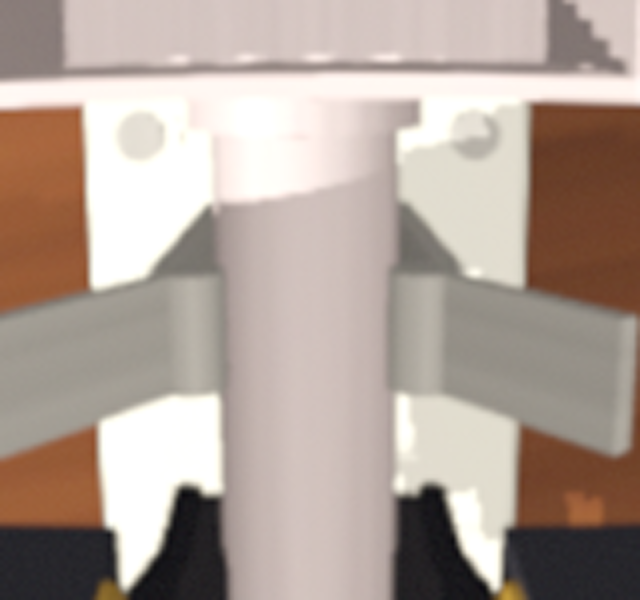

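View pics/scene8.png

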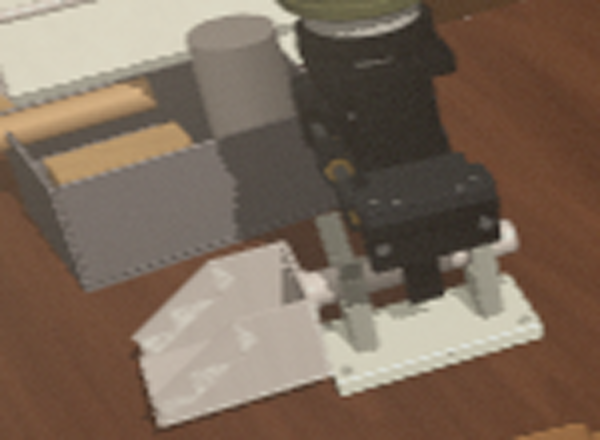

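Past the peak: the force has dropped and the lips are now closing above the handle. Next I press down to the stop blocks.

Call:
apply_moves(
  increments=[
    {"grip": 255, "xyz": [0, 0, 2], "rotation": [0, 0, 0]},
    {"grip": 255, "xyz": [0, 0, 4], "rotation": [0, 0, 0]},
    {"grip": 255, "xyz": [0, 0, 5.5], "rotation": [0, 0, 0]},
    {"grip": 255, "xyz": [0, 0, 6], "rotation": [0, 0, 0]},
  ],
)

```text
time: 8.93
ee_pos: [0.5634, -0.2936, 0.0442]
eef_rot: [-0.64, 0.768, -0.001, 0.0]
ft_force: [-7.6, 3.3, 15.8]
width: 0.0206
```

Call:
apply_moves(
  increments=[
    {"grip": 255, "xyz": [0, 0, 1.5], "rotation": [0, 0, 0]},
    {"grip": 255, "xyz": [0, 0, 2], "rotation": [0, 0, 0]},
  ],
)

```text
time: 9.18
ee_pos: [0.5638, -0.2938, 0.0442]
eef_rot: [-0.64, 0.768, -0.001, 0.0]
ft_force: [-8.2, 3.2, 16.3]
width: 0.0202
```

Run:
```python
from bench import r,viewer;from h import *;import pickle
tgt(r.read_state(),[.5624,-.2934,.044],-100.36);print(r.read_state()["torque"])
c=viewer.camera("wrist");cv2.imwrite("pics/wrist9.png",c["img"])
c=viewer.camera("scene");pickle.dump(c,open("scene9.pkl","wb"));cv2.imwrite("pics/scene9.png",cv2.resize(c["img"][105:215,105:255],None,fx=4,fy=4,interpolation=cv2.INTER_CUBIC))
```

```text
t 9.18 pos [ 0.5638 -0.2938  0.0442] toolx yaw -100.36 F [-8.2  3.2 16.3] w 0.0202 q [ 0.72  0.55 -0.4   1.61  0.24  1.04 -1.51]
xyz mm [-0.1  1.4  0.2] rot deg [-0.13 -0.09 -0.  ]
[0.78148017 1.81016057 0.00430485]
```

View pics/wrist9.png

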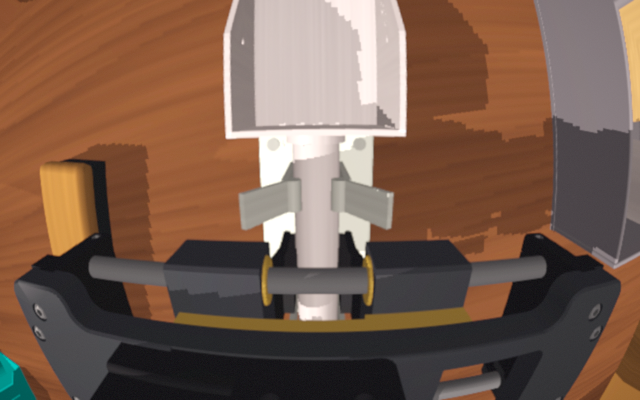

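View pics/scene9.png

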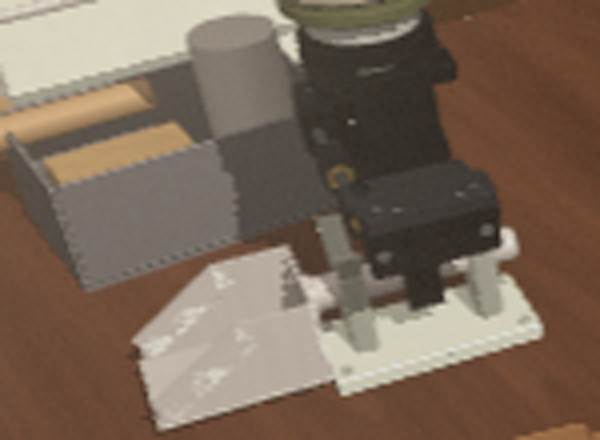

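It has bottomed: axis at 0.0552 m, no further travel with extra press at 16 N, wall row unchanged. I relax, then open.

Call:
apply_moves(
  increments=[
    {"grip": 255, "xyz": [0, 0, 0], "rotation": [0, 0, 0]},
    {"grip": 130, "xyz": [0, 0, 0], "rotation": [0, 0, 0]},
    {"grip": 60, "xyz": [0, 0, 0], "rotation": [0, 0, 0]},
    {"grip": 60, "xyz": [0, 0, 0], "rotation": [0, 0, 0]},
    {"grip": 60, "xyz": [0, 0, 0], "rotation": [0, 0, 0]},
  ],
)

```text
time: 9.9
ee_pos: [0.5638, -0.2938, 0.0442]
eef_rot: [-0.64, 0.768, -0.001, 0.0]
ft_force: [-0.0, -0.0, 0.6]
width: 0.0524
```

Run:
```python
from bench import r,viewer;from h import *;import pickle
tgt(r.read_state(),[.5638,-.2934,.2],-100.36)
c=viewer.camera("wrist");cv2.imwrite("pics/wrist10.png",c["img"])
```

```text
t 9.9 pos [ 0.5638 -0.2938  0.0442] toolx yaw -100.37 F [-0.  -0.   0.6] w 0.0524 q [ 0.72  0.55 -0.4   1.61  0.24  1.04 -1.51]
xyz mm [  -0.2   -0.3 -155.8] rot deg [-0.13 -0.09 -0.01]
```

View pics/wrist10.png

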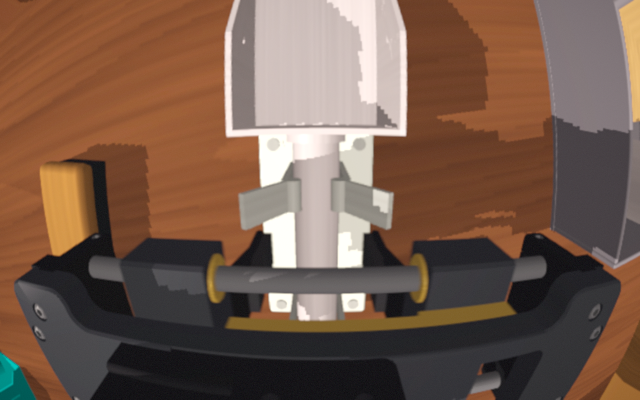

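Released: nothing moved, zero force, fingers clear of the handle. I open fully, go straight up and check.

Call:
apply_moves(
  increments=[
    {"grip": 30, "xyz": [0, 0, 0], "rotation": [0, 0, 0]},
    {"grip": 30, "xyz": [0, 0, -30], "rotation": [0, 0, 0]},
    {"grip": 30, "xyz": [0, 0, -70], "rotation": [0, 0, 0]},
    {"grip": 30, "xyz": [0, 0, -110], "rotation": [0, 0, 0]},
    {"grip": 30, "xyz": [0, 0, -150], "rotation": [0, 0, 0]},
  ],
)

```text
time: 10.58
ee_pos: [0.5634, -0.2935, 0.1956]
eef_rot: [-0.64, 0.768, -0.001, 0.0]
ft_force: [0.9, -0.6, 1.1]
width: 0.0767
```

Call:
apply_moves(
  increments=[
    {"grip": 30, "xyz": [0, 50, -20], "rotation": [0, 0, 0]},
    {"grip": 30, "xyz": [0, 90, -50], "rotation": [0, 0, 0]},
    {"grip": 30, "xyz": [0, 90, -50], "rotation": [0, 0, 0]},
  ],
)

```text
time: 10.95
ee_pos: [0.4738, -0.278, 0.2483]
eef_rot: [-0.64, 0.769, -0.004, 0.0]
ft_force: [0.2, 0.3, -0.2]
width: 0.077
```

Run:
```python
from bench import r,viewer;from h import *;import pickle
C={}
for n in("scene","top","wrist"):
    C[n]=viewer.camera(n)
    pickle.dump(C[n],open(n+"11.pkl","wb"));cv2.imwrite(f"pics/{n}11.png",C[n]["img"])
c=C["scene"];cv2.imwrite("pics/sc11.png",cv2.resize(c["img"][120:215,105:255],None,fx=5,fy=5,interpolation=cv2.INTER_CUBIC))
tgt(r.read_state(),[.5638,-.2934,.2],-100.36)
P=cloud(c);H=(.5638,-.2938);d=np.array([np.cos(np.radians(-10.2)),np.sin(np.radians(-10.2))]);n=np.array([-d[1],d[0]])
q=P.reshape(-1,3);s=(q[:,:2]-H)@d;w=(q[:,:2]-H)@n
for a in range(-70,60,10):
    k=(s*1000>a)&(s*1000<=a+10)&(abs(w)<.010)&(q[:,2]>.035)
    if k.sum()>3: print(a,k.sum(),"ztop",np.percentile(q[k,2],[50,95]).round(4),"w",w[k].mean().round(4))
```

```text
t 11.1 pos [ 0.475  -0.2771  0.2448] toolx yaw -100.35 F [-0.4  0.2 -0.4] w 0.0767 q [ 0.84  0.19 -0.45  1.62  0.08  1.35 -1.37]
xyz mm [  0.  -90.2  45. ] rot deg [-0.12 -0.08  0.01]
-70 96 ztop [0.3635 0.4299] w 0.0014
-60 57 ztop [0.4025 0.4204] w 0.0029
-40 25 ztop [0.0663 0.0715] w -0.0003
-30 28 ztop [0.064  0.0676] w 0.0057
-20 26 ztop [0.0639 0.0669] w 0.005
-10 26 ztop [0.0633 0.0666] w 0.0057
0 27 ztop [0.0632 0.0667] w 0.0055
10 27 ztop [0.064  0.0666] w 0.005
20 30 ztop [0.0627 0.0666] w 0.0058
40 21 ztop [0.063  0.0708] w 0.0009
50 30 ztop [0.0626 0.066 ] w 0.0051
```

View pics/sc11.png

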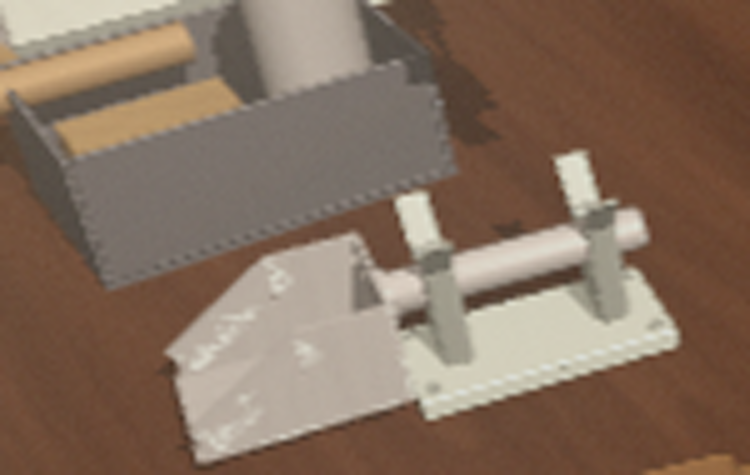

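View pics/wrist11.png

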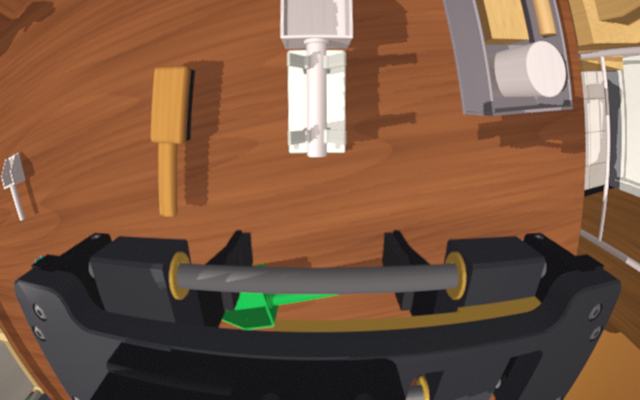

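Run:
```python
import pickle;from h import *
c=pickle.load(open("wrist11.pkl","rb"))
d=np.array([np.cos(np.radians(-10.2)),np.sin(np.radians(-10.2)),0])
e=fplane(c,[317.],[157.],.055);p=fplane(c,[289.5,345.],[152.5,151.5],.012).mean(0)
f=fplane(c,[290.,345.],[51.,51.],.012).mean(0)
print("wrist: handle end minus plate end mm",((e[0]-p)@d*1000).round(1),"plate len?",(f-p)@d*1000)
t=pickle.load(open("top11.pkl","rb"));cv2.imwrite("pics/tc11.png",cv2.resize(t["img"][80:200,400:500],None,fx=5,fy=5,interpolation=cv2.INTER_CUBIC))
cv2.imwrite("pics/wc11.png",cv2.resize(c["img"][30:170,270:365],None,fx=4,fy=4,interpolation=cv2.INTER_CUBIC))
```

```text
wrist: handle end minus plate end mm -0.3 plate len? 128.33644182655118
```

View pics/wc11.png

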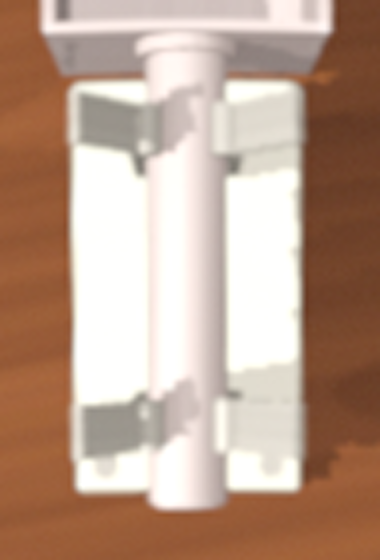

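View pics/top11.png

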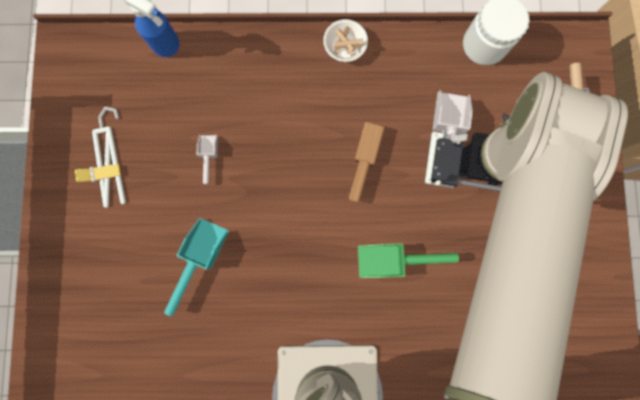

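The handle sits between both jaw pairs, level, with its end within 0.3 mm of the plate end. The bystanders are where they were, so I hand in.

Run:
```python
from bench import r
s=r.read_state();print(s["time"],s["ft_force"].round(1),abs(s["joint_vel"]).max());print(r.close_job())
```

```text
11.1 [-0.4  0.2 -0.4] 0.02194417146087732
the job is handed in; nothing more can be done
None
```

The large scoop is seated in both jaw pairs of its clip holder, and I handed the job in at 11.1 s with the gripper clear of everything. I gripped it at mid-handle, re-centred it over the holder, pressed it straight in and let go.

- **Pressing in:** I saw about 16 N at the lips, then the force dropped. It then stopped on the blocks at 16 N with the handle axis at 55 mm.
- **Last checks:** the top of the handle is at about 66–67 mm along its whole length, so it is level. The jaws are even on both sides, and the handle end is within 0.3 mm of the plate end.
- **Bystanders:** the small scoop, the brush and the coloured look-alikes look unmoved in the top view.
- **Disagreements:** the cameras differed by 2–4 mm in absolute position, and my first correction over the holder came out about 3 mm off sideways and 2 mm too far back. I fixed both from a closer wrist view before pressing. A sideways force of about 8 N built up while pressing on the blocks; I did not find its cause. It fell to zero when I relaxed the arm and released the scoop, and the scoop did not move.

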